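# Slide the bronze spacer along the fixture rail into its blue corner

## Robot

A 6-joint arm with a two-finger parallel gripper is mounted at the origin on the work surface. World frame = base frame: x ahead of the robot, y to its left, z up, the work surface at z = 0. Lengths are in m, angles in rad, forces in N, time in s.
With the tool pointing down it reaches from about 0.35 to 0.8 m from the base axis. Payload 7.3 kg.
Tool frame: the origin (TCP) lies midway between the tips of the shut fingers; the grasp point (between the pads) lies 19 mm behind it (bot.grip_depth is the distance from the TCP to the grasp point, in m); x points along the fingers, z is the direction in which the jaws open and shut, and the axes are right-handed (so a half turn about x gives the same grasp; the last joint's range is limited). The gripper opens to 85 mm and grips with 20 to 120 N. Pads are 22 mm wide; open, the fingers measure 114 mm over their backs; the gripper's body (76 mm by 85 mm) begins 54 mm behind the grasp point. The pads swing forward as they close: fully open they stand 13 mm farther back than shut.
Start: joints at [-1.282, 0.342, 1.524, -0, 1.275, -0.146], TCP at [0.221, -0.476, 0.231] pointing down, gripper open.
Joint ranges: [-2.53, 2.53], [-0.77, 2.02], [0.04, 2.7], [-1, 4.14], [0.28, 2.66], [-3.11, 3.11]. Speed limits (rad/s): [2.57, 2.57, 3.14, 3.14, 3.14, 3.14].

## Interface

Orientations are given as a unit quaternion [w, x, y, z].
In Python, from bench import bot, read_camera, camera_info gives the robot as it stands. The module is installed in compiled form; this text tells all that it offers.
- The arm moves only by the tool carry_out, never from a script. Its argument "deltas" is a list of rows, each an object with "fingers": the closure, from 0 (fully open) to 1 (shut); "offset": the shift along the world's x, y, z in cm, a list of three; "yaw": the turn about the world's z in degrees. A call has 1 to 10 rows; each row is the pose to reach, as a shift and turn from the pose commanded when the call began; what a row does not reach only later rows make up. A row lasts 1/12 s, in which the tool goes at most 41.7 mm and 7.16 degrees, less where a joint would pass 70% of its speed; a pose out of reach is approached as far as the arm can. A call with a gripper value outside its range is refused whole. The fingers move at their own pace and stop on an object; "grip_force" is the grip in N (left out, the last holds). Time passes only in rows, so rows that repeat a pose let the fingers close. It gives the time, the measured TCP pose, the force and the opening at its end, in the units of the state.
- bot.observe(): the state, without advancing time (a new reading comes with each control period).
- read_camera(name): name is "side" or "top" or "wrist"; returns the picture (480x640x3 uint8, red, green, blue); there is no depth.
- camera_info(name): a dict with "fov_y" (degrees; the focal length in pixels is half the picture's height over the tangent of half this angle, whatever the lens; pixels are square), "cx", "cy" (the principal point, pixels), "k1" (the pictures are not rectified: a ray, as slopes to the right and down, at radius r is drawn at 1 + k1 r^2 times it, then the intrinsics apply), "position" and "rotation" of the camera in the world. Camera axes: x right, y down, z forward; pixel columns grow to the right and rows downward; lengths in m; the calibration is good to about 2 mm. A picture is of the moment at which its call begins: read the wrist's pose just before it. camera_info takes no time and is no camera call; for the wrist camera it gives the pose at the moment of the call.
- bot.close_job(): hands the job in, once; it reports no verdict.
The state is a dict: "time_s": time; "joints": joint angles; "dq": joint speeds; "joint_efforts": joint torques, N m; "tcp_pos": TCP position; "tool_rot": TCP orientation; "force": force on the tool from outside, world axes, zero at the start; "wrist_torque": the same for the moment, N m; "width": finger opening in m.
Only numpy, scipy, OpenCV 4.12 (cv2) and the standard library are available. Lean on these libraries where they do the work, as an engineer would, in place of code of your own. Each camera call takes 0.05 s, during which the arm holds its last target. There are 200 camera calls.

## Task

On the fixture plate, push the copper-coloured bronze spacer disc straight across the plate until it touches the dark rail, then, keeping it against the rail, slide it along the rail until it sits fully home in the corner at the blue stop, touching both rail and stop. Push it with the fingers, without lifting or tipping it off the plate. Leave everything else where it is, and finish with the hand clear.

Things in the scene. Friction and masses are not known exactly. Their poses are not given: they have to be found in the camera images.
- bronze_spacer: Loose copper-coloured bronze spacer disc lying flat on the fixture plate: 44 mm diameter, 14 mm high, solid, a dark dot marking its centre, about 180 g (varies). Origin: centre of its underside. Its faces and rim are oiled: it slides easily on plate, rail and fingertips (friction coefficient about 0.3), and may roll as it goes along the rail.
- fixture: Fixed fixture. Aluminium plate, top at z = 12 mm, x -120 to +80, y -170 to +170 mm in its frame. Dark steel rail along y over its whole far edge: face at x = +55 mm looking to -x, 25 mm thick, 18 mm high above the plate. Origin: on the bench, midway along the plate; x points square to the rail, y along it. The bronze spacer touching the rail has its centre at x = +33 mm.
- blue_stop: Fixed blue T-shaped stop, 14 mm high, at either end of the rail. Bar 62 (x) x 14 (y) mm abutting the rail; at its other end a crosspiece 10 x 44 mm whose lips jut 15 mm each way: pocket mouth 52 mm wide, facing mid-plate. Origin: underside centre, at x +24, y +147 or -147 mm in the fixture frame, same axes. Bar face at |y| = 140; a spacer fully home is centred 29 mm from this origin in y.
- yellow_stop: Fixed yellow end stop, the same shape as the blue one, at the other end of the rail: the wrong corner.
- steel_spacer: Loose bystander: grey steel ring, 40 mm across, 14 mm high, standing near one front corner (robot side) of the fixture plate. Origin: centre of its underside. Leave it alone.
- dowel: Loose bystander: upright steel dowel 20 mm in diameter, 45 mm high, near the other front corner of the fixture plate. Origin: centre of its underside. Leave it alone.
- flange: Loose bystander: square steel plate with holes, 120 x 120 x 22 mm, flat on the bench to the right (-y). Origin: centre of its underside.
- deburrer: Loose bystander: blue pen-shaped deburring tool, about 165 mm long and 22 mm thick, lying on the bench to the left (+y). Origin: under the middle of its length.
- wrench: Loose bystander: wrench about 160 mm long lying on the bench to the right (-y). Origin: near its middle.
- oil: Loose bystander: yellow oil bottle, 54 mm across, 130 mm high, far right. Origin: centre of its underside.
- screw_tray: Loose bystander: red open tray 110 x 160 x 40 mm, on the left (+y). Origin: centre of its underside.
Things that resemble listed ones, but are neither listed nor needed, are in the scene too. Several things have the shape of the bronze_spacer; the one meant has the colours described above.

How it is judged:
By the outcome, as a careful person would: the job done as asked, in the order asked, and still so for the second after the job is handed in, with the robot touching nothing.
It also fails if it takes over 45 s, if anything falls off the work surface, if the arm or the gripper's body presses on something with over 40 N, if the wrist force passes 120 N, or if a joint passes its speed limit or range.

## Working session

There is one attempt and no reset: what is moved stays moved. The work goes in short steps, Python scripts to look and compute and a tool call to move; the robot and the scene stay as the last step left them, time stands still between calls to the robot, and variables do not carry over. Pictures are saved under pics/ and viewed, about 8 in all and at most 12, crops included, and the job is handed in when it is done.

Besides the shell and the picture viewer there is one more tool, called after "Call:" as name(argument=value, ...), one argument or row to a line, values as JSON. carry_out: Moves the arm, as the interface text tells. Its arguments: {"type":"object","properties":{"deltas":{"type":"array","items":{"type":"object","properties":{"fingers":{"type":"number"},"offset":{"type":"array","items":{"type":"number"}},"yaw":{"type":"number"}}}},"grip_force":{"type":"number"}},"required":["deltas"]}

```bash
mkdir -p pics
cat > h.py <<'E'
import numpy as np, cv2
from bench import bot, read_camera, camera_info
def K(ci):
    f=240/np.tan(np.radians(ci["fov_y"])/2); return f
def pix2world(ci,u,v,z):
    f=K(ci); d=np.array([(u-ci["cx"])/f,(v-ci["cy"])/f]); rd=np.hypot(*d)
    r=rd
    for _ in range(50): r=rd/(1+ci["k1"]*r*r)
    s=d*(r/rd if rd>0 else 1)
    ray=np.array(ci["rotation"])@np.array([s[0],s[1],1]); p=np.array(ci["position"])
    return p+ray*(z-p[2])/ray[2]
def world2pix(ci,P):
    c=np.array(ci["rotation"]).T@(np.array(P)-np.array(ci["position"])); s=c[:2]/c[2]
    s=s*(1+ci["k1"]*(s@s)); return K(ci)*s+[ci["cx"],ci["cy"]]
def save(name,img,crop=None,scale=1):
    if crop: x0,y0,x1,y1=crop; img=img[y0:y1,x0:x1]
    cv2.imwrite("pics/"+name,cv2.resize(img[...,::-1],None,fx=scale,fy=scale,interpolation=cv2.INTER_CUBIC))
E
python3 - <<'E'
from h import *
np.set_printoptions(precision=4,suppress=True)
print(bot.observe())
im=read_camera("top"); np.save("top.npy",im); save("top.png",im)
for n in ("top","side"): print(n,camera_info(n))
E
```

```text
{'time_s': 0.0, 'joints': array([-1.282 ,  0.3427,  1.525 , -0.    ,  1.2754, -0.146 ]), 'dq': array([-0.0003,  0.0001, -0.0013, -0.0004,  0.0028,  0.0001]), 'joint_efforts': array([ -0.0004, -43.3675, -24.6012,  -0.0002,   0.0078,  -0.    ]), 'tcp_pos': array([ 0.221 , -0.4758,  0.2306]), 'tool_rot': array([ 0.5956,  0.3807,  0.5965, -0.38  ]), 'force': array([ 0.008 , -1.8041, -0.452 ]), 'wrist_torque': array([ 0.0314,  0.0202, -0.0422]), 'width': 0.08511968410912246}
top {'fov_y': 49.10509457129973, 'cx': 321.84202145471977, 'cy': 241.98281754626626, 'k1': -0.1401050239330898, 'position': array([ 0.426 , -0.0274,  1.2766]), 'rotation': array([-0.0329,  0.7072, -0.7057,  0.0262])}
side {'fov_y': 49.745077505751055, 'cx': 318.81921318839943, 'cy': 237.1791613330755, 'k1': 0.012396148857373123, 'position': array([0.0131, 0.7949, 1.1837]), 'rotation': array([ 0.1021, -0.2651,  0.8985, -0.3346])}
```

View pics/top.png

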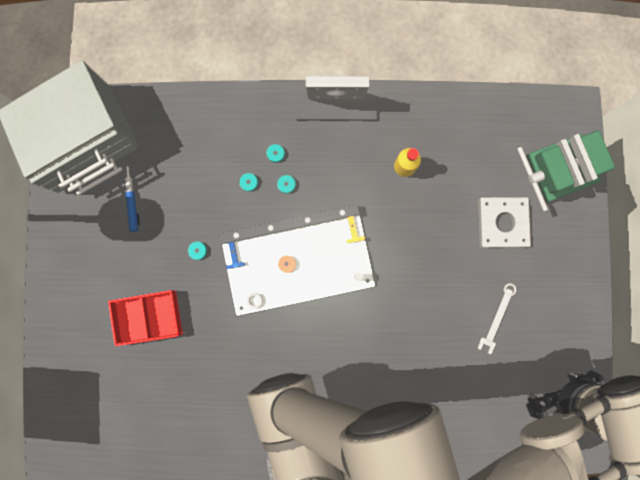

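The picture shows the fixture at about (225–375, 215–315), with the dark rail on its far edge. The blue stop is at (234,256), on the +y end, and the yellow stop at (354,230).
Candidates for the spacer:
- Copper disc at (287,264). I choose this one, as the only copper-coloured disc on the plate.
- Teal discs at (276,153), (248,182), (286,184) and (197,251), all the wrong colour and off the plate.
- Steel ring at (256,301), which is the bystander.

Next is a close crop to check the choice.

```bash
sed -i 's/^import numpy.*/&\nfrom scipy.spatial.transform import Rotation/; s/np.array(ci\["rotation"\])/RM(ci)/g' h.py
cat >> h.py <<'E'
def RM(ci): return Rotation.from_quat(np.array(ci["rotation"]),scalar_first=True).as_matrix()
E
python3 - <<'E'
from h import *
im=np.load("top.npy"); save("topc.png",im,(215,205,385,320),4.7)
s=read_camera("side"); np.save("side.npy",s); save("side.png",s)
E
```

```text
(no output)
```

View pics/topc.png

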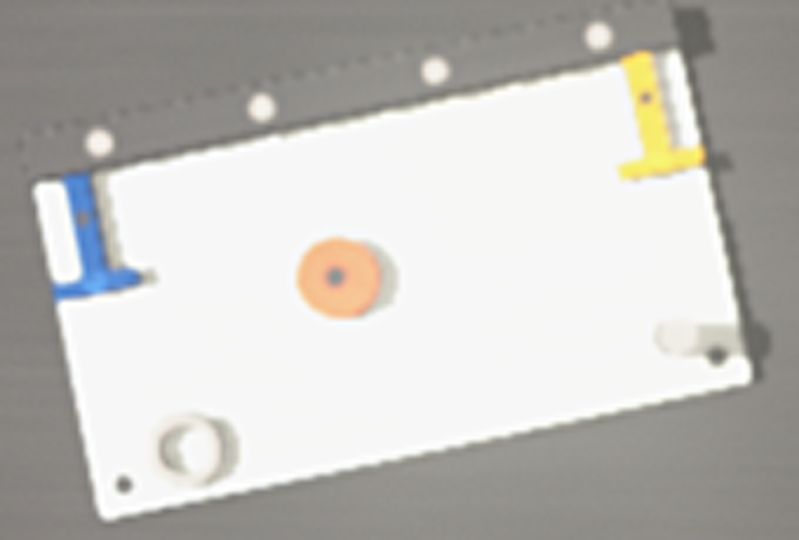

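View pics/side.png

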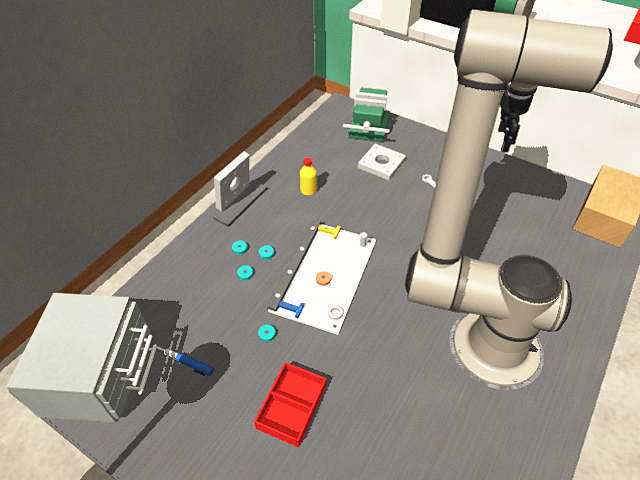

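The crop shows:
- The copper disc with its dark dot at crop (336,277).
- The plate's front corners at (103,520) and (752,380), and the rail-face corners at (35,183) and (680,50).
- The blue stop at the left (+y) end.
- The ring at (193,450) and the dowel at about (680,337).

The side view agrees. Next I fit the fixture pose.

```bash
cat >> h.py <<'E'
def crop2pix(p,x0=215,y0=205,s=4.7): return (np.array(p)+.5)/s-.5+[x0,y0]
E
python3 - <<'E'
from h import *
from scipy.optimize import least_squares
np.set_printoptions(precision=4,suppress=True)
ci=camera_info("top")
obs=[((-.12,.17,.012),(101,521)),((-.12,-.17,.012),(754,380)),((.055,.17,.012),(34,182)),((.055,-.17,.012),(682,49)),
((-.012,.125,.026),(145,277)),((-.012,-.125,.026),(620,174))]
def W(q,P): c,s=np.cos(q[2]),np.sin(q[2]); return np.array([q[0]+c*P[0]-s*P[1],q[1]+s*P[0]+c*P[1],P[2]])
f=lambda q: np.concatenate([world2pix(ci,W(q,P))-crop2pix(o) for P,o in obs])
r=least_squares(f,[.5,0,.0],x_scale=.01,loss='soft_l1'); q=r.x; print(q,np.degrees(q[2])); print(f(q).reshape(-1,2))
np.save("fix.npy",q)
def F(w): c,s=np.cos(q[2]),np.sin(q[2]); d=w[:2]-q[:2]; return np.array([c*d[0]+s*d[1],-s*d[0]+c*d[1]])
for n,p,z in (("disc",(336,277),.026),("disc rim c",(340,278),.026),("ring",(192,450),.026),("dowel",(675,337),.057),("bluedot",(84,218),.026)):
    w=pix2world(ci,*crop2pix(p),z); print(n,w,F(w)*1000)
# image blob of disc
im=np.load("top.npy").astype(int); m=(im[...,0]-im[...,2]>60)&(im[...,1]>80)&(im[...,1]<190); m[:, :270]=0;m[:,305:]=0;m[:245]=0;m[285:]=0
v,u=np.nonzero(m); print(u.mean(),v.mean(),len(u)); w=pix2world(ci,u.mean(),v.mean(),.026); print(w,F(w)*1000)
ci=camera_info("side"); 
print("side disc pred",world2pix(ci,[*w[:2],.026]), "corner -120,170",world2pix(ci,W(q,(-.12,.17,.012))),world2pix(ci,W(q,(-.12,-.17,.012))))
E
```

```text
[0.5102 0.0489 0.2095] 12.006300182353442
[[ 0.2376 -1.4098]
 [-0.3803 -0.3668]
 [ 0.5714 -0.178 ]
 [-0.4197 -0.6758]
 [-0.6252  2.5929]
 [ 0.6651  3.0142]]
disc [0.479  0.0697 0.026 ] [-26.178  26.915]
disc rim c [0.4785 0.0677 0.026 ] [-27.0924  25.027 ]
ring [0.3911 0.1422 0.026 ] [-97.0704 116.1027]
dowel [ 0.4484 -0.1002  0.057 ] [ -91.4446 -132.9699]
bluedot [0.5087 0.199  0.026 ] [ 29.7404 147.171 ]
287.3484848484849 262.6969696969697 66
[0.481  0.0668 0.026 ] [-24.8158  23.5806]
side disc pred [322.8723 274.9859] corner -120,170 [337.2791 331.2087] [375.5624 238.2153]
```

Run:
```python
from h import *
from scipy.optimize import least_squares
np.set_printoptions(precision=4,suppress=True)
ci=camera_info("top")
obs=[((-.12,.17,.012),(101,521)),((-.12,-.17,.012),(754,380)),((.055,.17,.012),(34,182)),((.055,-.17,.012),(682,49)),
((-.002,.125,.026),(143,277)),((-.002,-.125,.026),(620,172)),((.024,.147,.026),(84,218)),((.024,-.147,.026),(646,98))]
def W(q,P): c,s=np.cos(q[2]),np.sin(q[2]); return np.array([q[0]+c*P[0]-s*P[1],q[1]+s*P[0]+c*P[1],P[2]])
f=lambda q: np.concatenate([world2pix(ci,W(q,P))-crop2pix(o) for P,o in obs])
r=least_squares(f,[.5,0,.0],x_scale=.01); q=r.x; print(q,np.degrees(q[2])); print(f(q).reshape(-1,2))
np.save("fix.npy",q)
def F(w): c,s=np.cos(q[2]),np.sin(q[2]); d=w[:2]-q[:2]; return np.array([c*d[0]+s*d[1],-s*d[0]+c*d[1]])
for n,p,z in (("disc",(336,277),.026),("disc rim c",(340,278),.026)):
    w=pix2world(ci,*crop2pix(p),z); print(n,w,F(w)*1000)
ci=camera_info("side"); 
print("side disc pred",world2pix(ci,[*w[:2],.026]), "corner -120,170",world2pix(ci,W(q,(-.12,.17,.012))),world2pix(ci,W(q,(-.12,-.17,.012))))
# tool yaw now
R=Rotation.from_quat(bot.observe()["tool_rot"],scalar_first=True).as_matrix(); print(R)
print("jaw dir deg",np.degrees(np.arctan2(R[1,2],R[0,2])))
for n,P in (("disc start",(-.026,.026)),("above",(-.06,.026)),("home",(.033,.118))): print(n,W(q,(*P,0)))
```

```text
[0.5103 0.049  0.212 ] 12.14487928226053
[[ 0.3471 -1.2861]
 [-0.3408 -0.5792]
 [ 0.5097 -0.0212]
 [-0.551  -0.8481]
 [-1.0246 -1.3945]
 [-0.2784 -0.7865]
 [ 0.4891  2.4529]
 [ 0.8661  2.4686]]
disc [0.479  0.0697 0.026 ] [-26.18    26.8894]
disc rim c [0.4785 0.0677 0.026 ] [-27.099   25.0036]
side disc pred [323.454  275.6092] corner -120,170 [337.4306 331.1862] [375.4284 238.125 ]
[[-0.0004  0.907   0.4212]
 [ 0.0014  0.4212 -0.907 ]
 [-1.      0.0002 -0.0014]]
jaw dir deg -65.08825517442708
disc start [0.4794 0.0689 0.    ]
above [0.4461 0.0617 0.    ]
home [0.5177 0.1713 0.    ]
```

Fit agrees across the cameras: fixture yaw is 12.1° and the disc is at fixture (-26.5, +26) mm. Blue stop is at the +y end.

Plan:
1. Cradle the disc with partly open fingers and push it +x to the rail.
2. Shut the fingers, turn 65°, and slide the disc along +y with the flat side angled 25° into the rail.

Transit first.

Call:
carry_out(
  deltas=[
    {"fingers": 0.2, "offset": [2.2, 5.4, 0], "yaw": -1.3},
    {"fingers": 0.72, "offset": [4.4, 10.7, 0], "yaw": -2.6},
    {"fingers": 0.72, "offset": [6.6, 16.1, 0], "yaw": -3.8},
    {"fingers": 0.72, "offset": [8.8, 21.4, 0], "yaw": -5.1},
    {"fingers": 0.72, "offset": [10.9, 26.8, 0], "yaw": -6.4},
    {"fingers": 0.72, "offset": [13.1, 32.2, 0], "yaw": -7.7},
    {"fingers": 0.72, "offset": [15.3, 37.5, 0], "yaw": -9},
    {"fingers": 0.72, "offset": [17.5, 42.9, 0], "yaw": -10.2},
    {"fingers": 0.72, "offset": [19.7, 48.2, 0], "yaw": -11.5},
    {"fingers": 0.72, "offset": [21.9, 53.6, 0], "yaw": -12.8},
  ],
  grip_force=60,
)

```text
time_s: 0.93
tcp_pos: [0.3787, -0.0884, 0.2313]
tool_rot: [0.55, 0.445, 0.55, -0.445]
force: [0.8, -0.5, -0.8]
width: 0.0241
```

Call:
carry_out(
  deltas=[
    {"fingers": 0.72, "offset": [0, 0, 0], "yaw": 0},
    {"fingers": 0.72, "offset": [0, 0, 0], "yaw": 0},
  ],
)

```text
time_s: 1.1
tcp_pos: [0.379, -0.0882, 0.2312]
tool_rot: [0.551, 0.443, 0.551, -0.443]
force: [-1.1, -0.3, 0.2]
width: 0.0236
```

Call:
carry_out(
  deltas=[
    {"fingers": 0.72, "offset": [1.2, 3.0, 0], "yaw": -0.3},
    {"fingers": 0.72, "offset": [2.4, 6.0, 0], "yaw": -0.3},
    {"fingers": 0.72, "offset": [3.7, 8.9, 0], "yaw": -0.3},
    {"fingers": 0.72, "offset": [4.9, 11.9, 0], "yaw": -0.3},
    {"fingers": 0.72, "offset": [6.1, 14.9, 0], "yaw": -0.3},
    {"fingers": 0.72, "offset": [6.1, 14.9, -3.7], "yaw": -0.3},
    {"fingers": 0.72, "offset": [6.1, 14.9, -7.4], "yaw": -0.3},
    {"fingers": 0.72, "offset": [6.1, 14.9, -11.1], "yaw": -0.3},
    {"fingers": 0.72, "offset": [6.1, 14.9, -14.5], "yaw": -0.3},
    {"fingers": 0.72, "offset": [6.1, 14.9, -14.5], "yaw": -0.3},
  ],
)

```text
time_s: 1.93
tcp_pos: [0.4357, 0.0571, 0.0811]
tool_rot: [0.545, 0.444, 0.552, -0.449]
force: [-2.2, -0.5, -0.9]
width: 0.0236
```

Run:
```python
from h import *
print(bot.observe()["joints"])
im=read_camera("wrist"); print(camera_info("wrist")); np.save("w1.npy",im); save("w1.png",im)
```

```text
[-4.42133548e-02  3.93436525e-01  1.93995294e+00 -6.37666490e-04
  8.19996154e-01  1.32301686e+00]
{'fov_y': 67.0567372650448, 'cx': 317.1400905014541, 'cy': 235.48577107751643, 'k1': -0.0726627327944829, 'position': array([0.51122291, 0.07177913, 0.22712294]), 'rotation': array([ 0.11734304,  0.76628142, -0.62423599, -0.09681337])}
```

View pics/w1.png

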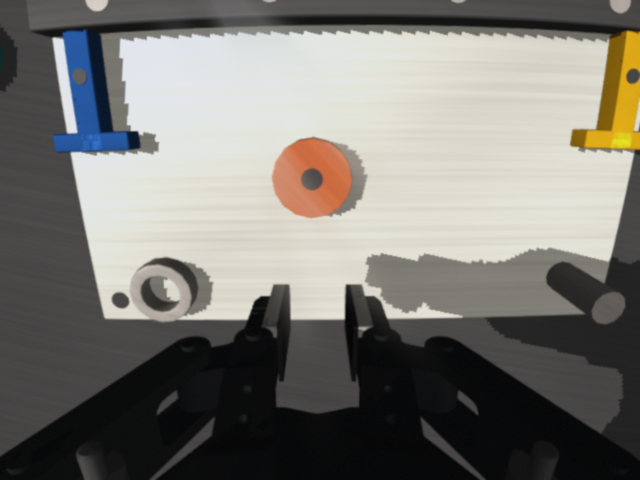

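The wrist view shows the copper disc with its dot at (312,179) and the blue stop at the left with its lip corner at (138,133). The plate's front corners are at (105,318) and (608,313). The fingers are centred near the disc. I cross-check with these points.

```bash
cat >> h.py <<'E'
try: q=np.load("fix.npy")
except Exception: q=None
def F(w): c,s=np.cos(q[2]),np.sin(q[2]); d=np.array(w)[:2]-q[:2]; return 1000*np.array([c*d[0]+s*d[1],-s*d[0]+c*d[1]])
def W(P): c,s=np.cos(q[2]),np.sin(q[2]); x,y=np.array(P)/1000; return np.array([q[0]+c*x-s*y,q[1]+s*x+c*y])
E
python3 - <<'E'
from h import *
np.set_printoptions(precision=4,suppress=True)
ci=camera_info("wrist"); print(ci["position"])
for n,p,z in (("dot",(312,179),.026),("rimc",(312,177),.026),("fl",(105,318),.012),("fr",(608,313),.012),("bluedot",(80,76),.026),("yeldot",(633,76),.026),("lipT",(138,132),.026),("ylipT",(572,131),.026),("railL",(122,38),.012),("railR",(600,40),.012),("ring",(162,290),.026),("dowel",(607,305),.057)):
    w=pix2world(ci,*p,z); print(n,w,F(w))
o=bot.observe(); print(o["tcp_pos"],F(o["tcp_pos"]))
E
```

```text
[0.5112 0.0718 0.2271]
dot [0.4807 0.0688 0.026 ] [-24.7173  25.6116]
rimc [0.4818 0.069  0.026 ] [-23.604   25.5976]
fl [0.356  0.1907 0.012 ] [-120.985   170.9809]
fr [ 0.43   -0.1552  0.012 ] [-121.4021 -182.7487]
bluedot [0.511  0.2018 0.026 ] [ 32.8927 149.2282]
yeldot [ 0.5743 -0.0923  0.026 ] [  32.9385 -151.5359]
lipT [0.4873 0.1673 0.026 ] [  2.4903 120.5301]
ylipT [ 0.5375 -0.0672  0.026 ] [   2.1624 -119.3215]
railL [0.5352 0.1875 0.012 ] [ 53.532  130.2375]
railR [ 0.5915 -0.0755  0.012 ] [  53.2056 -138.7854]
ring [0.3947 0.1466 0.026 ] [-92.4281 119.8184]
dowel [ 0.4516 -0.1047  0.057 ] [ -89.7039 -137.8735]
[0.4375 0.0572 0.084 ] [-69.3789  23.3172]
```

Call:
carry_out(
  deltas=[
    {"fingers": 0.72, "offset": [0, 0, 0], "yaw": 0},
    {"fingers": 0.72, "offset": [0, 0, -2.5], "yaw": 0},
    {"fingers": 0.72, "offset": [0, 0, -4.5], "yaw": 0},
    {"fingers": 0.72, "offset": [0, 0, -6], "yaw": 0},
    {"fingers": 0.72, "offset": [0, 0, -7], "yaw": 0},
    {"fingers": 0.72, "offset": [0, 0, -7], "yaw": 0},
    {"fingers": 0.72, "offset": [0, 0, -7], "yaw": 0},
  ],
)

```text
time_s: 2.57
tcp_pos: [0.4412, 0.0581, 0.018]
tool_rot: [0.55, 0.447, 0.548, -0.445]
force: [-0.1, 0.3, 0.5]
width: 0.0237
```

Run:
```python
from h import *
o=bot.observe(); print(o["tcp_pos"],F(o["tcp_pos"]),o["force"],o["width"])
im=read_camera("wrist"); save("w2.png",im)
```

```text
[0.4412173  0.0581029  0.01802803] [-65.57067445  23.47170003] [-0.05756533  0.26969938  0.51767201] 0.0237399207911683
```

View pics/w2.png

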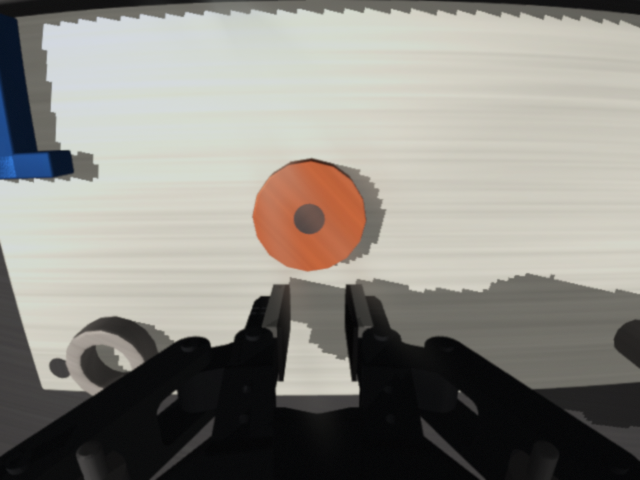

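The disc centre at (309,215) sits about 3 mm to +y of the finger midline (u≈317). I shift by 2.5 mm, lower 2 mm, and push toward the rail.

Call:
carry_out(
  deltas=[
    {"fingers": 0.72, "offset": [-0.05, 0.25, -0.2], "yaw": 0},
    {"fingers": 0.72, "offset": [0.55, 0.4, -0.2], "yaw": 0},
    {"fingers": 0.72, "offset": [1.2, 0.5, -0.2], "yaw": 0},
    {"fingers": 0.72, "offset": [1.8, 0.65, -0.2], "yaw": 0},
    {"fingers": 0.72, "offset": [2.5, 0.8, -0.2], "yaw": 0},
    {"fingers": 0.72, "offset": [3.2, 0.95, -0.2], "yaw": 0},
    {"fingers": 0.72, "offset": [3.9, 1.1, -0.2], "yaw": 0},
    {"fingers": 0.72, "offset": [4.6, 1.25, -0.2], "yaw": 0},
    {"fingers": 0.72, "offset": [5.2, 1.4, -0.2], "yaw": 0},
    {"fingers": 0.72, "offset": [5.8, 1.5, -0.2], "yaw": 0},
  ],
)

```text
time_s: 3.45
tcp_pos: [0.4983, 0.0738, 0.0142]
tool_rot: [0.549, 0.446, 0.549, -0.446]
force: [-1.4, -0.7, -0.1]
width: 0.0238
```

Run:
```python
from h import *
o=bot.observe(); print(o["tcp_pos"],F(o["tcp_pos"]),o["force"],o["width"])
im=read_camera("wrist"); save("w3.png",im)
```

```text
[0.49826584 0.07379465 0.01422199] [-6.49766023 26.81012545] [-1.43662106 -0.67044871 -0.06024949] 0.023811469957531427
```

View pics/w3.png

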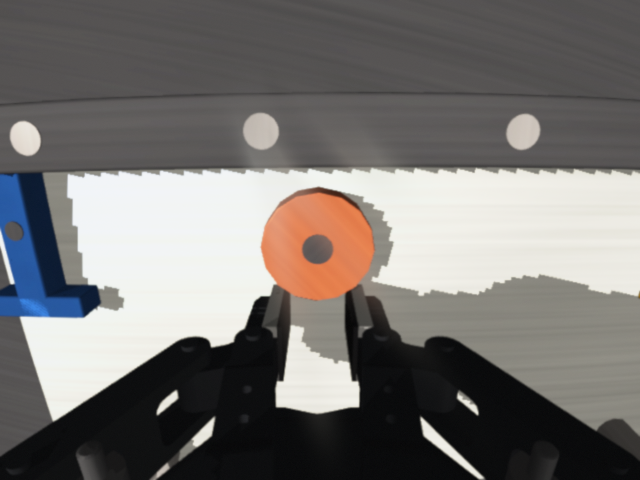

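The disc is centred in the cradle at (318,247), with about 20 px (8 mm) left to the rail line at v≈170. I continue gently.

Call:
carry_out(
  deltas=[
    {"fingers": 0.72, "offset": [0.2, 0.04, 0], "yaw": 0},
    {"fingers": 0.72, "offset": [0.4, 0.08, 0], "yaw": 0},
    {"fingers": 0.72, "offset": [0.55, 0.12, 0], "yaw": 0},
    {"fingers": 0.72, "offset": [0.65, 0.14, 0], "yaw": 0},
    {"fingers": 0.72, "offset": [0.65, 0.14, 0], "yaw": 0},
  ],
)

```text
time_s: 3.92
tcp_pos: [0.5043, 0.075, 0.0143]
tool_rot: [0.549, 0.446, 0.549, -0.446]
force: [-0.4, -0.3, 0.2]
width: 0.0237
```

Call:
carry_out(
  deltas=[
    {"fingers": 0.72, "offset": [0.1, 0.02, 0], "yaw": 0},
    {"fingers": 0.72, "offset": [0.1, 0.02, 0], "yaw": 0},
  ],
)

```text
time_s: 4.08
tcp_pos: [0.5052, 0.0752, 0.0143]
tool_rot: [0.549, 0.446, 0.549, -0.446]
force: [-0.4, -0.8, -0.8]
width: 0.0242
```

Call:
carry_out(
  deltas=[
    {"fingers": 0.72, "offset": [0.1, 0.02, 0], "yaw": 0},
    {"fingers": 0.72, "offset": [0.1, 0.02, 0], "yaw": 0},
  ],
)

```text
time_s: 4.25
tcp_pos: [0.5063, 0.0754, 0.0143]
tool_rot: [0.549, 0.446, 0.549, -0.446]
force: [0.0, -0.5, -0.3]
width: 0.0232
```

Call:
carry_out(
  deltas=[
    {"fingers": 0.72, "offset": [0.1, 0.02, 0], "yaw": 0},
    {"fingers": 0.72, "offset": [0.1, 0.02, 0], "yaw": 0},
  ],
)

```text
time_s: 4.42
tcp_pos: [0.5073, 0.0756, 0.0143]
tool_rot: [0.549, 0.446, 0.549, -0.446]
force: [0.0, 0.2, -0.9]
width: 0.0239
```

Call:
carry_out(
  deltas=[
    {"fingers": 0.72, "offset": [0.1, 0.02, 0], "yaw": 0},
    {"fingers": 0.72, "offset": [0.1, 0.02, 0], "yaw": 0},
  ],
)

```text
time_s: 4.58
tcp_pos: [0.5076, 0.0758, 0.0142]
tool_rot: [0.548, 0.445, 0.549, -0.446]
force: [-2.4, -1.1, 0.8]
width: 0.0239
```

Call:
carry_out(
  deltas=[
    {"fingers": 0.72, "offset": [0.08, 0.02, 0], "yaw": 0},
    {"fingers": 0.72, "offset": [0.08, 0.02, 0], "yaw": 0},
  ],
)

```text
time_s: 4.75
tcp_pos: [0.5078, 0.0758, 0.0141]
tool_rot: [0.548, 0.445, 0.55, -0.447]
force: [-5.5, -2.4, 3.0]
width: 0.0238
```

Run:
```python
from h import *
o=bot.observe(); print(o["tcp_pos"],F(o["tcp_pos"]),o["force"],o["width"],o["joints"])
im=read_camera("wrist"); save("w4.png",im)
```

```text
[0.50777174 0.07584093 0.01407051] [ 3.22599327 26.81071298] [-5.47841522 -2.40007704  2.97189091] 0.023805582838167187 [-8.56221239e-04  6.03859636e-01  1.79923403e+00 -5.87335769e-04
  7.41301598e-01  1.36406788e+00]
```

View pics/w4.png

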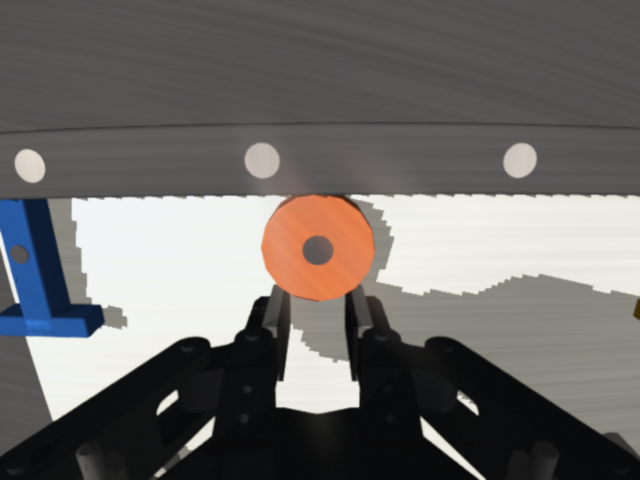

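The disc touches the rail: its top edge meets the rail line at v≈195, force is 5.5 N, and the TCP x agrees with geometry. Now I back off straight, lift, and then shut and turn.

Call:
carry_out(
  deltas=[
    {"fingers": 0.72, "offset": [-0.4, -0.08, 0], "yaw": 0},
    {"fingers": 0.72, "offset": [-1.2, -0.25, 0], "yaw": 0},
    {"fingers": 0.72, "offset": [-2.0, -0.42, 0], "yaw": 0},
    {"fingers": 0.72, "offset": [-2.0, -0.42, 0.5], "yaw": 0},
    {"fingers": 0.72, "offset": [-2.0, -0.42, 2.5], "yaw": 0},
    {"fingers": 0.72, "offset": [-2.0, -0.42, 5], "yaw": 0},
    {"fingers": 1, "offset": [-2.0, -0.42, 6], "yaw": 6},
    {"fingers": 1, "offset": [-2.0, -1.0, 6], "yaw": 12},
    {"fingers": 1, "offset": [-1.0, -2.0, 6], "yaw": 18},
    {"fingers": 1, "offset": [0, -3.0, 6], "yaw": 24},
  ],
)

```text
time_s: 5.63
tcp_pos: [0.5093, 0.0459, 0.0754]
tool_rot: [0.631, 0.32, 0.63, -0.32]
force: [0.6, 1.1, 0.4]
width: 0.0004
```

Call:
carry_out(
  deltas=[
    {"fingers": 1, "offset": [0, 0, 0], "yaw": 6},
    {"fingers": 1, "offset": [0, 0, 0], "yaw": 12},
    {"fingers": 1, "offset": [0, 0, 0], "yaw": 18},
    {"fingers": 1, "offset": [0, 0, 0], "yaw": 24},
    {"fingers": 1, "offset": [0, 0, 0], "yaw": 30},
    {"fingers": 1, "offset": [0, 0, 0], "yaw": 36},
    {"fingers": 1, "offset": [0, 0, 0], "yaw": 41},
    {"fingers": 1, "offset": [0, 0, 0], "yaw": 41},
    {"fingers": 1, "offset": [0, 0, 0], "yaw": 41},
  ],
)

```text
time_s: 6.38
tcp_pos: [0.5091, 0.046, 0.0747]
tool_rot: [0.703, 0.082, 0.702, -0.082]
force: [-0.3, 0.5, 0.2]
width: -0.0001
```

Run:
```python
from h import *
np.set_printoptions(precision=4,suppress=True)
o=bot.observe(); print(o["tcp_pos"],F(o["tcp_pos"]),o["force"],o["width"],o["joints"])
R=Rotation.from_quat(o["tool_rot"],scalar_first=True).as_matrix(); print("jaw",np.degrees(np.arctan2(R[1,2],R[0,2])),R[:,0])
t=W((14.8,-12)); print("delta cm",(t-o["tcp_pos"][:2])*100)
im=read_camera("wrist"); print(camera_info("wrist")); save("w5.png",im)
```

```text
[0.5091 0.046  0.0747] [-1.7345 -2.6718] [-0.2543  0.4946  0.2397] -0.0001396194957763772 [-0.06    0.5012  1.7639  0.      0.8756  0.1729]
jaw -13.345617432802348 [ 0.0009 -0.     -1.    ]
delta cm [ 1.8127 -0.5641]
{'fov_y': 67.0567372650448, 'cx': 317.1400905014541, 'cy': 235.48577107751643, 'k1': -0.0726627327944829, 'position': array([0.5258, 0.1181, 0.2183]), 'rotation': array([ 0.1468,  0.9823, -0.1153, -0.0175])}
```

View pics/w5.png

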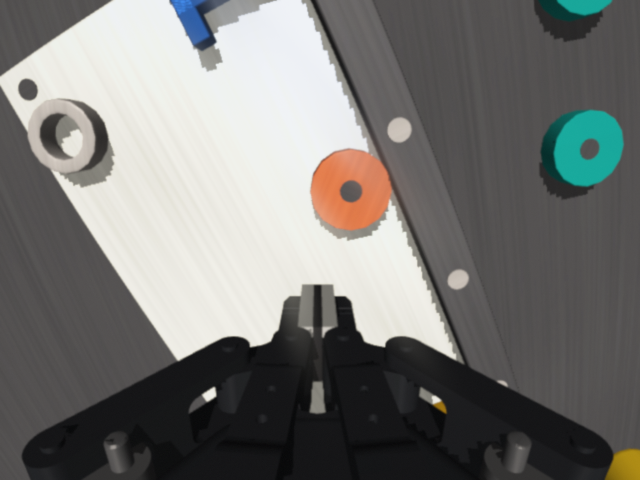

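The disc is still against the rail at (351,191). I go down beside it at fixture (19,-12).

Call:
carry_out(
  deltas=[
    {"fingers": 1, "offset": [1.1, -0.25, 0], "yaw": 0},
    {"fingers": 1, "offset": [2.2, -0.47, 0], "yaw": 0},
    {"fingers": 1, "offset": [2.2, -0.47, -2.5], "yaw": 0},
    {"fingers": 1, "offset": [2.2, -0.47, -4.5], "yaw": 0},
    {"fingers": 1, "offset": [2.2, -0.47, -5.6], "yaw": 0},
    {"fingers": 1, "offset": [2.2, -0.47, -5.8], "yaw": 0},
    {"fingers": 1, "offset": [2.2, -0.47, -5.8], "yaw": 0},
  ],
)

```text
time_s: 7.02
tcp_pos: [0.5306, 0.0413, 0.0159]
tool_rot: [0.702, 0.081, 0.703, -0.082]
force: [0.1, 0.2, 0.8]
width: 0.0002
```

Call:
carry_out(
  deltas=[
    {"fingers": 1, "offset": [-0.1, 0.5, 0], "yaw": 0},
    {"fingers": 1, "offset": [-0.2, 1.0, 0], "yaw": 0},
    {"fingers": 1, "offset": [-0.3, 1.4, 0], "yaw": 0},
    {"fingers": 1, "offset": [-0.4, 1.8, 0], "yaw": 0},
    {"fingers": 1, "offset": [-0.5, 2.2, 0], "yaw": 0},
    {"fingers": 1, "offset": [-0.55, 2.6, 0], "yaw": 0},
    {"fingers": 1, "offset": [-0.65, 3.0, 0], "yaw": 0},
  ],
)

```text
time_s: 7.6
tcp_pos: [0.5244, 0.0717, 0.0165]
tool_rot: [0.703, 0.081, 0.702, -0.081]
force: [-1.0, -2.6, 0.2]
width: -0.0001
```

Run:
```python
from h import *
np.set_printoptions(precision=4,suppress=True)
o=bot.observe(); print(o["tcp_pos"],F(o["tcp_pos"]),o["force"],o["width"])
im=read_camera("wrist"); np.save("w6.npy",im); save("w6.png",im)
```

```text
[0.5244 0.0717 0.0165] [18.6263 19.2636] [-1.033  -2.5733  0.1528] -5.680571210535396e-05
```

View pics/w6.png

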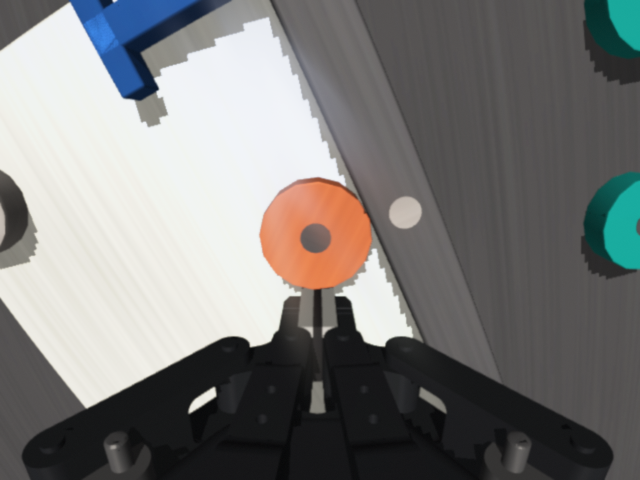

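The disc (316,237) is centred on the finger face and touching the rail. The remaining travel is about 69 mm, so I go 58 mm.

Call:
carry_out(
  deltas=[
    {"fingers": 1, "offset": [-0.13, 0.6, 0], "yaw": 0},
    {"fingers": 1, "offset": [-0.26, 1.2, 0], "yaw": 0},
    {"fingers": 1, "offset": [-0.38, 1.8, 0], "yaw": 0},
    {"fingers": 1, "offset": [-0.51, 2.4, 0], "yaw": 0},
    {"fingers": 1, "offset": [-0.64, 3.0, 0], "yaw": 0},
    {"fingers": 1, "offset": [-0.77, 3.6, 0], "yaw": 0},
    {"fingers": 1, "offset": [-0.9, 4.2, 0], "yaw": 0},
    {"fingers": 1, "offset": [-1.02, 4.8, 0], "yaw": 0},
    {"fingers": 1, "offset": [-1.13, 5.3, 0], "yaw": 0},
    {"fingers": 1, "offset": [-1.2, 5.65, 0], "yaw": 0},
  ],
)

```text
time_s: 8.48
tcp_pos: [0.5123, 0.1285, 0.0163]
tool_rot: [0.702, 0.081, 0.702, -0.081]
force: [-0.2, -0.5, -0.6]
width: 0.0002
```

Run:
```python
from h import *
np.set_printoptions(precision=4,suppress=True)
o=bot.observe(); print(o["tcp_pos"],F(o["tcp_pos"]),o["force"],o["width"])
im=read_camera("wrist"); np.save("w7.npy",im); save("w7.png",im)
```

```text
[0.5123 0.1285 0.0163] [18.6967 77.3852] [-0.1942 -0.5199 -0.6468] 0.00020859265571363824
```

View pics/w7.png

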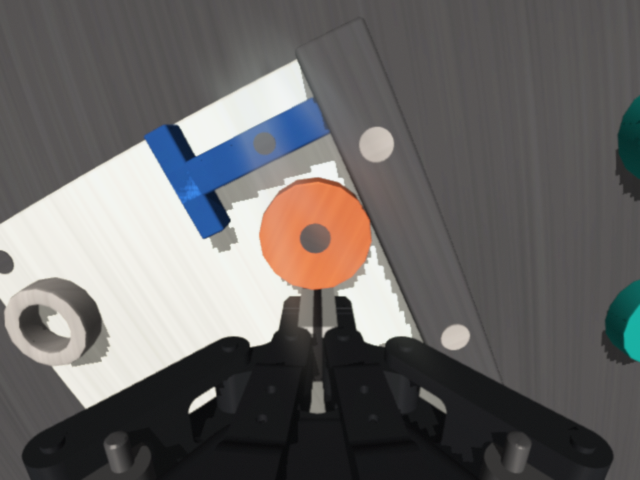

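The disc (316,237) is still on the rail and entering the pocket mouth, with about 10 mm left. I finish in small steps and watch the force.

Call:
carry_out(
  deltas=[
    {"fingers": 1, "offset": [-0.06, 0.25, 0], "yaw": 0},
    {"fingers": 1, "offset": [-0.11, 0.5, 0], "yaw": 0},
    {"fingers": 1, "offset": [-0.15, 0.7, 0], "yaw": 0},
    {"fingers": 1, "offset": [-0.17, 0.8, 0], "yaw": 0},
    {"fingers": 1, "offset": [-0.17, 0.8, 0], "yaw": 0},
  ],
)

```text
time_s: 8.95
tcp_pos: [0.5108, 0.136, 0.0163]
tool_rot: [0.702, 0.081, 0.702, -0.081]
force: [0.6, -0.6, 0.5]
width: 0.0
```

Call:
carry_out(
  deltas=[
    {"fingers": 1, "offset": [-0.02, 0.1, 0], "yaw": 0},
    {"fingers": 1, "offset": [-0.02, 0.1, 0], "yaw": 0},
  ],
)

```text
time_s: 9.12
tcp_pos: [0.5106, 0.1368, 0.0163]
tool_rot: [0.702, 0.081, 0.702, -0.081]
force: [-1.4, -0.3, 0.7]
width: 0.0004
```

Call:
carry_out(
  deltas=[
    {"fingers": 1, "offset": [-0.02, 0.1, 0], "yaw": 0},
    {"fingers": 1, "offset": [-0.02, 0.1, 0], "yaw": 0},
  ],
)

```text
time_s: 9.28
tcp_pos: [0.5104, 0.1378, 0.0163]
tool_rot: [0.702, 0.081, 0.702, -0.081]
force: [-0.1, -1.4, -0.3]
width: -0.0
```

Call:
carry_out(
  deltas=[
    {"fingers": 1, "offset": [-0.02, 0.1, 0], "yaw": 0},
    {"fingers": 1, "offset": [-0.02, 0.1, 0], "yaw": 0},
  ],
)

```text
time_s: 9.45
tcp_pos: [0.5101, 0.1389, 0.0163]
tool_rot: [0.702, 0.081, 0.702, -0.081]
force: [-0.9, -1.4, -0.0]
width: 0.0
```

Call:
carry_out(
  deltas=[
    {"fingers": 1, "offset": [-0.02, 0.1, 0], "yaw": 0},
    {"fingers": 1, "offset": [-0.02, 0.1, 0], "yaw": 0},
  ],
)

```text
time_s: 9.62
tcp_pos: [0.51, 0.1394, 0.0163]
tool_rot: [0.702, 0.081, 0.702, -0.081]
force: [-0.3, -4.2, -0.1]
width: 0.0
```

Call:
carry_out(
  deltas=[
    {"fingers": 1, "offset": [-0.02, 0.1, 0], "yaw": 0},
    {"fingers": 1, "offset": [-0.02, 0.1, 0], "yaw": 0},
  ],
)

```text
time_s: 9.78
tcp_pos: [0.5099, 0.1395, 0.0163]
tool_rot: [0.703, 0.08, 0.702, -0.082]
force: [-0.4, -7.8, 0.9]
width: -0.0002
```

The force is rising and the motion has stopped, so the disc is against the stop. One more nudge, then retreat along the face normal and lift.

Call:
carry_out(
  deltas=[
    {"fingers": 1, "offset": [-0.01, 0.06, 0], "yaw": 0},
    {"fingers": 1, "offset": [-0.01, 0.06, 0], "yaw": 0},
  ],
)

```text
time_s: 9.95
tcp_pos: [0.5099, 0.1396, 0.0163]
tool_rot: [0.703, 0.08, 0.702, -0.082]
force: [-0.6, -11.8, 1.1]
width: 0.0001
```

Call:
carry_out(
  deltas=[
    {"fingers": 1, "offset": [-0.1, -0.4, 0], "yaw": 0},
    {"fingers": 1, "offset": [-0.3, -1.2, 0], "yaw": 0},
    {"fingers": 1, "offset": [-0.5, -2.2, 0], "yaw": 0},
    {"fingers": 1, "offset": [-0.5, -2.2, 1.5], "yaw": 0},
    {"fingers": 1, "offset": [-0.5, -2.2, 4], "yaw": 0},
    {"fingers": 1, "offset": [-0.5, -2.2, 7], "yaw": 0},
    {"fingers": 1, "offset": [-0.5, -2.2, 9], "yaw": 0},
    {"fingers": 1, "offset": [-0.5, -2.2, 9], "yaw": 0},
  ],
)

```text
time_s: 10.62
tcp_pos: [0.507, 0.1192, 0.1105]
tool_rot: [0.705, 0.082, 0.7, -0.081]
force: [1.5, 0.4, 0.6]
width: 0.0004
```

Run:
```python
from h import *
np.set_printoptions(precision=4,suppress=True)
o=bot.observe(); print(o["tcp_pos"],F(o["tcp_pos"]),o["force"])
im=read_camera("wrist"); ci=camera_info("wrist"); np.save("w8.npy",im)
p=world2pix(ci,[*W((33,118)),.026]); print("pred home px",p)
x0,y0=[int(np.clip(p[i]-100,0,(640,480)[i]-200)) for i in (0,1)]; print(x0,y0)
save("w8.png",im,(x0,y0,x0+200,y0+200),3)
```

```text
[0.507  0.1192 0.1105] [11.6268 69.3366] [1.4581 0.4118 0.6002]
pred home px [316.7077 160.1764]
216 60
```

View pics/w8.png

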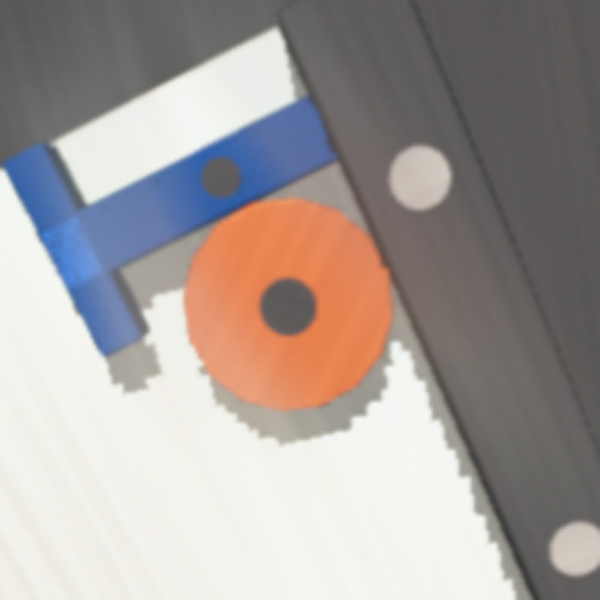

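The disc is nestled in the corner, with its dot at full-image (312,162). A tight crop and a measurement relative to the edges will check both contacts.

Run:
```python
from h import *
np.set_printoptions(precision=2,suppress=True)
im=np.load("w8.npy"); ci=camera_info("wrist")
save("w9.png",im,(270,90,370,180),6.5)
hsv=cv2.cvtColor(im,cv2.COLOR_RGB2HSV)
m=((hsv[...,0]<18)&(hsv[...,1]>100)&(hsv[...,2]>120)).astype(np.uint8); m[:100]=0;m[240:]=0
c=max(cv2.findContours(m,0,1)[0],key=cv2.contourArea); e=cv2.fitEllipse(c); print(e)
w=pix2world(ci,*e[0],.026); print("disc",F(w))
b=((hsv[...,0]>100)&(hsv[...,0]<125)&(hsv[...,1]>130))
# bar lower edge: last blue row in each column between crosspiece and rail
pts=[]
for u in list(range(264,284))+list(range(312,326)):
    v=np.nonzero(b[60:200,u])[0]
    if len(v): pts.append(F(pix2world(ci,u,60+v.max()+.5,.026)))
print(np.array(pts)[::3])
# rail edge at z=.03: going right along rows below disc
for v in range(90,260,12):
    g=im[v].astype(int).sum(1)/3; print(v,[int(x) for x in g[300:430:6]])
```

```text
((311.9197998046875, 160.70034790039062), (68.1534194946289, 69.64129638671875), 160.73126220703125)
disc [ 30.2  118.98]
[[ 17.31 150.34]
 [ 17.6  146.96]
 [ 17.63 143.04]
 [ 18.74 141.2 ]
 [ 20.64 140.94]]
90 [236, 236, 232, 105, 106, 107, 97, 95, 95, 92, 94, 74, 87, 87, 87, 87, 89, 89, 89, 87, 87, 87]
102 [120, 122, 120, 118, 87, 106, 107, 100, 98, 96, 92, 94, 82, 87, 87, 87, 88, 87, 89, 85, 88, 87]
114 [110, 115, 121, 119, 104, 87, 105, 106, 180, 192, 198, 101, 93, 87, 89, 88, 88, 89, 90, 88, 88, 86]
126 [88, 152, 159, 150, 151, 153, 89, 106, 150, 188, 191, 100, 92, 93, 88, 87, 88, 88, 88, 87, 87, 86]
138 [148, 152, 148, 150, 153, 149, 147, 95, 107, 105, 104, 100, 100, 95, 89, 90, 88, 88, 86, 88, 86, 87]
150 [151, 147, 148, 151, 147, 149, 149, 151, 103, 108, 107, 105, 102, 102, 97, 83, 89, 87, 88, 88, 87, 89]
162 [149, 92, 90, 88, 147, 147, 151, 148, 149, 109, 111, 109, 107, 105, 101, 99, 85, 89, 89, 87, 86, 87]
174 [158, 154, 146, 145, 145, 151, 145, 149, 227, 149, 110, 114, 110, 108, 107, 100, 100, 89, 89, 87, 87, 84]
186 [169, 159, 153, 150, 151, 145, 147, 153, 243, 228, 132, 108, 112, 109, 109, 108, 100, 100, 91, 88, 87, 86]
198 [170, 172, 164, 159, 154, 152, 185, 244, 244, 243, 176, 113, 104, 109, 106, 105, 105, 99, 97, 91, 89, 88]
210 [242, 240, 242, 240, 242, 243, 244, 244, 244, 245, 243, 233, 85, 101, 105, 103, 102, 103, 100, 91, 89, 88]
222 [242, 243, 240, 242, 240, 242, 242, 244, 243, 244, 245, 243, 223, 65, 98, 101, 101, 99, 100, 99, 79, 89]
234 [242, 243, 243, 240, 242, 240, 242, 242, 244, 243, 243, 244, 243, 171, 68, 95, 96, 99, 166, 109, 98, 87]
246 [240, 242, 243, 243, 241, 242, 240, 242, 241, 243, 242, 243, 243, 243, 150, 77, 94, 201, 201, 198, 94, 96]
258 [241, 240, 242, 243, 243, 240, 243, 240, 242, 241, 242, 242, 243, 243, 243, 147, 85, 93, 93, 94, 94, 92]
```

View pics/w9.png

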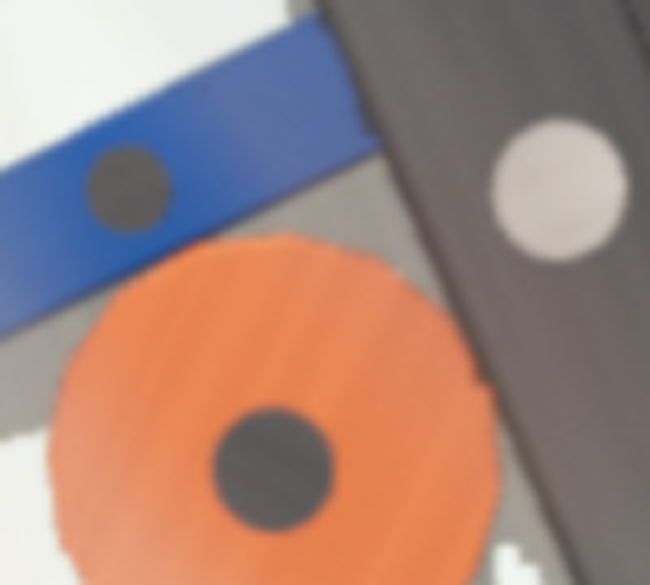

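Run:
```python
from h import *
np.set_printoptions(precision=2,suppress=True)
im=np.load("w8.npy"); ci=camera_info("wrist"); g=im.astype(int).sum(2)/3
for v in (210,222,234,246,258):
    u=np.nonzero(g[v,300:]<160)[0][0]+300-.5; print(v,u,"rail foot z12",F(pix2world(ci,u,v,.012)))
print("disc centre z26",F(pix2world(ci,311.92,160.7,.026)),F(pix2world(ci,312,162,.026)))
o=bot.observe(); print(o["time_s"],o["tcp_pos"],o["force"])
a=np.load("top.npy").astype(int); b=read_camera("top").astype(int)
d=(np.abs(a-b).max(2)>60).astype(np.uint8); n,_,s,_=cv2.connectedComponentsWithStats(d)
print([tuple(x) for x in s[1:] if x[4]>8])
```

```text
210 368.5 rail foot z12 [49.99 71.59]
222 373.5 rail foot z12 [49.79 62.34]
234 378.5 rail foot z12 [49.6 52.9]
246 383.5 rail foot z12 [49.41 43.26]
258 388.5 rail foot z12 [49.22 33.4 ]
disc centre z26 [ 30.2  118.98] [ 29.9  118.24]
10.6667 [0.51 0.12 0.11] [0.2  0.08 0.58]
[(np.int32(269), np.int32(213), np.int32(11), np.int32(18), np.int32(108)), (np.int32(208), np.int32(217), np.int32(73), np.int32(109), np.int32(3766)), (np.int32(194), np.int32(222), np.int32(14), np.int32(37), np.int32(319)), (np.int32(365), np.int32(244), np.int32(7), np.int32(29), np.int32(39)), (np.int32(278), np.int32(256), np.int32(19), np.int32(17), np.int32(253)), (np.int32(206), np.int32(259), np.int32(7), np.int32(10), np.int32(39)), (np.int32(198), np.int32(266), np.int32(5), np.int32(16), np.int32(51)), (np.int32(354), np.int32(272), np.int32(9), np.int32(8), np.int32(52)), (np.int32(202), np.int32(284), np.int32(9), np.int32(10), np.int32(46)), (np.int32(201), np.int32(297), np.int32(26), np.int32(18), np.int32(228)), (np.int32(187), np.int32(299), np.int32(12), np.int32(38), np.int32(309)), (np.i
[... 1224 characters left out ...]
.int32(12), np.int32(257)), (np.int32(538), np.int32(433), np.int32(42), np.int32(26), np.int32(495)), (np.int32(269), np.int32(436), np.int32(75), np.int32(44), np.int32(2371)), (np.int32(149), np.int32(443), np.int32(120), np.int32(37), np.int32(3392)), (np.int32(62), np.int32(453), np.int32(81), np.int32(27), np.int32(2061)), (np.int32(469), np.int32(460), np.int32(30), np.int32(20), np.int32(178)), (np.int32(614), np.int32(462), np.int32(6), np.int32(3), np.int32(11)), (np.int32(626), np.int32(465), np.int32(14), np.int32(10), np.int32(108)), (np.int32(600), np.int32(471), np.int32(20), np.int32(9), np.int32(116)), (np.int32(525), np.int32(474), np.int32(63), np.int32(6), np.int32(194))]
```

```bash
python3 - <<'E'
from h import *
a=np.load("top.npy"); b=read_camera("top")
save("fin.png",np.vstack([a[205:325,185:390],b[205:325,185:390]]),None,2.5)
E
python3 - <<'E'
from h import *
a=cv2.cvtColor(np.load("top.npy"),6); b=cv2.cvtColor(read_camera("top"),6)
for n,(u,v,h) in dict(dowel=(360,276,9),ring=(256,301,11),yellow=(354,230,12),wrench=(500,318,25)).items():
    t=a[v-h:v+h,u-h:u+h]; w=b[v-h-8:v+h+8,u-h-8:u+h+8]; _,s,_,l=cv2.minMaxLoc(cv2.matchTemplate(w,t,5)); print(n,round(s,2),np.array(l)-8)
print(a[268:286:2,350:376:2]); print(b[268:286:2,350:376:2])
E
```

```text
dowel 0.58 [0 0]
ring 0.29 [-8 -1]
yellow 1.0 [0 0]
wrench 1.0 [0 0]
[[247 247 247 247 247 247 247 247 247 248 244 110 133]
 [247 247 247 247 247 247 247 247 247 247 254 128 121]
 [247 247 247 246 244 245 247 248 248 248 253 151 111]
 [247 247 239 234 237 237 235 216 215 215 218 156 104]
 [247 248 228 234 235 235 234 207 205 204 203 160 105]
 [247 247 238 228 236 235 225 202 182 181 201 187 109]
 [247 247 248 237 239 227 218 208 123 117 201 216 119]
 [247 247 247 247 247 248 248 251 195 187 251 252 196]
 [247 247 247 247 247 247 247 247 249 249 248 250 224]]
[[206 209 208 208 207 206 205 204 204 205 174 101  99]
 [209 208 207 207 207 207 206 205 202 202 196 108  98]
 [206 206 203 194 184 185 199 203 203 203 202 128  97]
 [234 219 173 163 167 166 179 207 208 207 212 153  96]
 [248 250 210 162 166 165 170 206 206 205 205 159  96]
 [247 248 240 157 162 164 180 203 181 180 202 187 101]
 [247 247 249 239 232 216 219 211 117 106 186 218 113]
 [247 247 247 248 248 248 248 252 197 181 249 252 197]
 [247 247 247 247 247 247 247 247 249 250 248 250 229]]
```

The dowel is only shaded by the arm and its position is unchanged. The ring is hidden by the arm in the top view, but it stood undisturbed in the last full wrist view. The hand is clear, so I hand in.

```bash
python3 -c "
from bench import bot
print(bot.close_job())"
```

```text
the job is handed in; nothing more can be done
None
```

I pushed the bronze spacer straight to the rail with the fingers partly open around it. I then slid it along the rail into the blue-stop corner with the shut fingers. It was handed in at about 11 s, with the hand clear above the plate.

**Contact checks:**
- **Rail:** pushing at the rail built up about 6 N. In the final close-up the rim meets the rail with no visible gap.
- **Stop:** pushing at the stop built up about 12 N and motion ceased. The rim and the stop face both measured at about 141 mm.

**Checks that disagreed or failed:**
- In absolute terms the wrist camera put the disc centre about 3 mm short of the rail, at x = 30 mm instead of 33. It put the rail itself short by about as much or more, so I read this as a calibration or pose error rather than a gap.
- I couldn't view a last overhead picture because the limit of 12 was reached. Comparing the images numerically showed the dowel only shadowed by the arm, and the yellow stop and wrench unchanged.
- The arm hid the steel ring from the top camera at the end. It looked undisturbed in the last full wrist picture, and the fingers did not go near it. I did not check the flange, deburrer, oil bottle and tray one by one.

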